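Nest the graded parts cups and photograph them for the stock record

ROBOT

A 6-joint arm with a two-finger parallel gripper is mounted at the origin on the work surface; the furniture and walls round the work are solid. World frame = base frame: x ahead of the robot, y to its left, z up, the work surface at z = 0. Lengths are in m, angles in rad, forces in N, time in s.
With the tool pointing down it reaches from about 0.35 to 0.775 m from the base axis. Payload 5.5 kg.
Tool frame: the origin (TCP) lies at the very end of the fingers, on their centre line; the grasp point (between the pads) lies 19 mm behind it; z points along the fingers, y is the line along which they close (so a half turn about z gives the same grasp; the last joint's range is limited). The gripper opens to 85 mm and grips with 20 to 120 N. Pads are 22 mm wide; open, the fingers measure 114 mm over their backs; the gripper's body (76 mm by 85 mm) begins 54 mm behind the grasp point. The pads swing forward as they close: fully open they stand 13 mm farther back than shut.
Start: joints at [-1.355, 0.313, 0.046, 1.304, 0, 1.431], TCP at [0.2, -0.539, 0.231] pointing down, gripper open.
Joint ranges: [-2.76, 2.76], [-0.86, 1.69], [-1.03, 1.26], [-2.2, 2.34], [-1.47, 1.5], [-3.14, 3.14]. Speed limits (rad/s): [2.57, 2.57, 3.14, 3.14, 3.14, 3.14].

INTERFACE

Orientations are given as a unit quaternion [w, x, y, z].
In Python, from workcell import env, cams, ticket, spotter gives the robot as it stands.
- The arm moves only by the tool jog_arm, never from a script. Its argument "increments" is a list that holds one entry, the list of rows, each a list of 7 numbers: the shift along the tool's x, y, z in units of 0.25 m (1.0 is 0.25 m), then the turn, a rotation vector about the tool's x, y, z in units of 180 degrees (1.0 is 180 degrees), then the closure in counts, from 0 (fully open) to 255 (shut). A call has 1 to 20 rows; each row shifts and turns the commanded pose from where the row before left it, along the tool's axes as they then stand; what a row does not reach is not made up. A row lasts 1/10 s, in which the tool goes at most 50 mm and 8.59 degrees, less where a joint would pass 70% of its speed; a pose out of reach is approached as far as the arm can. A call with a number of a shift or a turn outside -1 to 1 is refused whole. A call with a gripper value outside its range is refused whole. The fingers move at their own pace and stop on an object; "force" is the grip in N (left out, the last holds). Time passes only in rows, so rows that do not move let the fingers close. It gives the time, the measured TCP pose, the force, the opening and the grip force at its end, in the units of the state.
- env.get_state(): the state, without advancing time (a new reading comes with each control period).
- cams.read_camera(name): name is "scene" or "top"; returns a dict with "pixels" (420x560x3 uint8, red, green, blue), "fx", "fy", "cx", "cy" (pixels), "xyz" and "attitude" of the camera in the world. Camera axes: x right, y down, z forward; pixel columns grow to the right and rows downward; lengths in m; the calibration is good to about 2 mm. A picture is of the moment at which its call begins. There is no depth.
- ticket.hand_in(): hands the job in; it is judged then, once.
Trained networks look in the newest picture that a camera, given by its name, has taken for a name from the list of things; names that differ only in an ending like _2 or _b are one class to them, and where a whole thing is asked for, a point or a joint stands for the part that bears it (a point fixed in the world has none). Each returns a list of dicts, best first, with "conf" (0 to 1); they miss things now and then, are a little off and sometimes report something else, mostly with a low value. They report only what shows in the picture. A call takes as long as a camera call. They do not tell look-alikes from the thing itself.
- spotter.find_in(target, camera): "uv" ([column, row] in pixels, amid what is visible of it).
- spotter.cut_out(target, camera): "region" (420x560 bool, what is visible of it) and "uv" ([column, row] in pixels, amid what is visible of it).
- spotter.landmark_of(target, camera): "uv" ([column, row] in pixels: a listed point, or the origin of a listed thing).
The state is a dict: "clock": time; "joint_pos": joint angles; "qvel": joint speeds; "tau": joint torques, N m; "tcp_pos": TCP position; "orientation": TCP orientation; "wrist_force": force on the tool from outside, world axes, zero at the start; "ft_torque": the same for the moment, N m; "finger_gap": finger opening in m; "grip_force": force on a finger pad.
Only numpy, scipy, OpenCV 4.12 (cv2) and the standard library are available. Lean on these libraries where they do the work, as an engineer would, in place of code of your own. Each camera call takes 0.05 s, during which the arm holds its last target. There are 200 camera calls.

TASK

Take the dust cover off the camera and set it aside on the bench, and nest all the parts cups that are lying out in the black pot in front of the lens, largest first, each one upright and fully down inside the next larger. When, and only when, all cups are in, half-press the camera's red button to its first stop and hold it there for a good second to focus, then press it fully home to take the picture and let it come up. Finish by putting the dust cover back over the camera, flat on the board, leaving the nest and the other things on the bench as they are.

Things in the scene. Friction and masses are not known exactly. Their poses are not given: they have to be found in the camera images.
- photo_board: grey board 116 x 280 x 10 mm fixed to the bench, carrying the black pot and the camera; origin at the centre of its underside, y along its length from the pot (-y end) to the camera (+y end); place and yaw vary. Close behind it a tall white sheet leans back (foot at x = 0.52); at the robot's left stands a fixed clear bin 122 mm tall (from y = 0.30 on).
- pot_floor (a point): centre of the inner floor of the black pot on the board: 22 mm above the bench, pot 82 mm outside diameter, bore 75 mm wide and 28 mm deep (rim 50 mm above the bench). z up.
- camera_seat (a point): point on the top of the board (10 mm above the bench) under the middle of the camera; the cover's origin lies here when it is on. Camera with lens takes up 78 mm along the board's x and 64 mm along its y; its body top is 74 mm above the bench.
- button_top (a point): centre of the top of the camera's round red button, 23 mm diameter; it stands 14 mm proud of the camera's top, 88 mm above the bench when up. Moves down with the button (up to 8 mm).
- button_first (a joint): first stage of the red button, m pressed: 0 up, 0.004 at the first stop. A light spring, about 1 N to start and 3 N at the stop; it springs back.
- button_second (a joint): second stage of the red button, m pressed beyond the first stop: 0 until the force exceeds about 9 N (the first stop is felt as firm from 3 to 9 N), 0.004 fully home at about 12 N (picture taken). It springs back.
- dust_cover: white hood over the camera, open below, 100 (x) x 92 (y) x 92 mm tall, inside 94 x 86 x 89 mm; origin at the centre of its lower rim, z up, x along the board's x. On top a grey bar grip 56 (x) x 16 (y) x 30 mm tall, top 122 mm above the origin. 150 g nominal. Once the cups are nested, the bench where they lay (about x 0.43, y -0.25) has ample room to set it down.
- cup_a: blue plastic parts cup, round, 68 mm outside diameter, 58 mm tall, open at the top; origin at the centre of its underside, z up through its mouth. The bore is 63 mm wide and 28 mm deep (raised inner floor 30 mm above the underside), so whatever stands in it is 30 mm higher and shows 30 mm above its rim; the foot is bevelled 3 mm wide by 6 mm high. 60 g nominal. It may be absent in some starts.
- cup_b: green plastic parts cup, round, 56 mm outside diameter, 58 mm tall, open at the top; origin at the centre of its underside, z up through its mouth. The bore is 51 mm wide and 28 mm deep (raised inner floor 30 mm above the underside), so whatever stands in it is 30 mm higher and shows 30 mm above its rim; the foot is bevelled 3 mm wide by 6 mm high. 60 g nominal. It may be absent in some starts.
- cup_c: yellow plastic parts cup, round, 44 mm outside diameter, 58 mm tall, open at the top; origin at the centre of its underside, z up through its mouth. The bore is 39 mm wide and 28 mm deep (raised inner floor 30 mm above the underside), so whatever stands in it is 30 mm higher and shows 30 mm above its rim; the foot is bevelled 3 mm wide by 6 mm high. 60 g nominal. It may be absent in some starts.
- cup_d: orange plastic parts cup, round, 32 mm outside diameter, 58 mm tall, open at the top; origin at the centre of its underside, z up through its mouth. The bore is 27 mm wide and 28 mm deep (raised inner floor 30 mm above the underside), so whatever stands in it is 30 mm higher and shows 30 mm above its rim; the foot is bevelled 3 mm wide by 6 mm high. 60 g nominal. It may be absent in some starts.
- side_cutter: side cutters with blue grips, 62 x 157 x 13 mm, lying on the bench; bystander, origin at the centre of its underside
- black_tape: small roll of black tape, 58 mm across, 19 mm tall; bystander, origin at the centre of its underside
- junction_box: round black junction box, 96 mm across its entries, 41 mm tall; bystander, origin at the centre of its underside
Mind the look-alikes: they are no part of the job. What is shaped like the cup_c but purple is not meant.

How it is judged:
On the way, in this order (a step that is already met when the one before it is completed fails the run):
1. all cups that are present are nested in the pot in size order (horizontal distance between cup_a and pot_floor below 0.0065 m and z of cup_a in the frame of pot_floor between -0.004 and 0.005 m and angle between each of cup_a, cup_b, cup_c, cup_d's own z axis and vertical below 0.12 rad and horizontal distance between cup_b and pot_floor below 0.0125 m and z of cup_b in the frame of pot_floor between -0.004 and 0.035 m and horizontal distance between cup_b and cup_a below 0.0065 m and z of cup_b in the frame of cup_a between 0.025 and 0.035 m and horizontal distance between cup_c and pot_floor below 0.0185 m and z of cup_c in the frame of pot_floor between -0.004 and 0.065 m and horizontal distance between cup_c and cup_a below 0.0125 m and z of cup_c in the frame of cup_a between 0.025 and 0.065 m and horizontal distance between cup_c and cup_b below 0.0065 m and z of cup_c in the frame of cup_b between 0.025 and 0.035 m and horizontal distance between cup_d and pot_floor below 0.0245 m and z of cup_d in the frame of pot_floor between -0.004 and 0.095 m and horizontal distance between cup_d and cup_a below 0.0185 m and z of cup_d in the frame of cup_a between 0.025 and 0.095 m and horizontal distance between cup_d and cup_b below 0.0125 m and z of cup_d in the frame of cup_b between 0.025 and 0.065 m and horizontal distance between cup_d and cup_c below 0.0065 m and z of cup_d in the frame of cup_c between 0.025 and 0.035 m), for 0.2 s.
2. with the nest complete, the button is held at its first stop (first stage past 3 mm, second stage under 1.2 mm) for 0.8 s (all of step 1 and value of joint button_first above 0.003 m and value of joint button_second below 0.0012 m), for 0.8 s.
3. with the nest complete, the button is pressed fully home (second stage past 3 mm) (all of step 1 and value of joint button_second above 0.003 m), for 0.05 s.
At the end, for the whole second after the job is handed in: Present cups are nested in the pot in size order, each fully down in the next larger (height within 5 mm, tilt under 0.12 rad), at rest; button up; dust cover over the camera, within 16 mm of its seat, down within 5 mm, tilt under 0.06 rad, at rest (all of step 1 and value of joint each of button_first, button_second below 0.001 m and horizontal distance between dust_cover and camera_seat below 0.016 m and z of dust_cover in the frame of camera_seat below 0.005 m and angle between dust_cover's own z axis and vertical below 0.06 rad and linear speed of each of dust_cover, cup_a, cup_b, cup_c, cup_d below 0.02 m/s); the robot touches nothing.
It fails at once if a picture is taken (second stage past 3 mm) while a cup is still out on the bench (over 60 mm from the pot's axis) (value of joint button_second above 0.003 m and horizontal distance between any of cup_a, cup_b, cup_c, cup_d and pot_floor above 0.06 m).
It fails at once if a bystander is moved by more than 30 mm (distance of any of side_cutter, black_tape, junction_box from where it was at the start of the episode above 0.03 m).
Of cup_a, cup_b, cup_c, cup_d only 2 to 4 are there at a start; the rules pass over those that are not, and their reading is None.
At some moment in a run one of cup_a, cup_b, cup_c may be knocked a few centimetres aside while the robot is not near it.
It also fails if it takes over 210 s, if anything falls off the work surface, if the arm or the gripper's body presses on something with over 40 N, if the wrist force passes 120 N, or if a joint passes its speed limit or range.

## Working session

There is one attempt and no reset: what is moved stays moved. The work goes in short steps, Python scripts to look and compute and a tool call to move; the robot and the scene stay as the last step left them, time stands still between calls to the robot, and variables do not carry over. Pictures are saved under pics/ and viewed, at most 14 in all, crops included, and the job is handed in when it is done.

Besides the shell and the picture viewer there is one more tool, called in YAML: its name, and indented under it one key for each argument. jog_arm: Moves the arm, as the interface text tells. Shifts and turns lie within -1 to 1; 1 stands for 0.25 m of shift or 180 degrees of turn. Its arguments: {"type":"object","properties":{"increments":{"type":"array"},"force":{"type":"number"}},"required":["increments"]}

```bash
ls; mkdir -p pics; cat > h.py <<'E'
import numpy as np, cv2
from scipy.spatial.transform import Rotation as R
from workcell import env,cams,ticket,spotter
def q2R(q): return R.from_quat([q[1],q[2],q[3],q[0]]).as_matrix()
def cam(n,save=None):
    c=cams.read_camera(n)
    if save: cv2.imwrite('pics/'+save,cv2.cvtColor(c['pixels'],cv2.COLOR_RGB2BGR))
    return c
def ray(c,uv,z):
    A=q2R(c['attitude']) if np.size(c['attitude'])==4 else np.array(c['attitude'])
    d=A@np.array([(uv[0]-c['cx'])/c['fx'],(uv[1]-c['cy'])/c['fy'],1]); o=np.array(c['xyz'])
    return o+d*(z-o[2])/d[2]
def st():
    s=env.get_state(); print({k:np.round(s[k],4).tolist() for k in('clock','tcp_pos','orientation','joint_pos','wrist_force','finger_gap','grip_force')}); return s
E
python3 - <<'E'
from h import *
st()
for n in('scene','top'):
    c=cam(n,n+'0.png'); print(n,c['xyz'],c['attitude'],c['fx'])
    for t,z in dict(dust_cover=.01,cup_a=0,cup_b=0,cup_c=0,cup_d=0,pot_floor=.022,camera_seat=.01,side_cutter=0,black_tape=0,junction_box=0,photo_board=0).items():
        for r in spotter.landmark_of(t,n)[:3]: print(t,np.round(r['uv']),round(r['conf'],2),ray(c,r['uv'],z).round(4))
E
```

```text
pics
{'clock': 0.0, 'tcp_pos': [0.2002, -0.5385, 0.2304], 'orientation': [-0.0009, 0.9842, 0.177, -0.0], 'joint_pos': [-1.3546, 0.314, 0.0449, 1.3036, -0.0, 1.4312], 'wrist_force': [-0.1881, -0.207, -0.7251], 'finger_gap': 0.0855, 'grip_force': 0.0}
scene [-0.29173068 -0.70269145  0.98842005] [-0.33986283  0.8595229  -0.35294985  0.14539618] 489.7096318888732
dust_cover [246. 155.] 0.93 [0.4469 0.1628 0.01  ]
cup_a [300. 302.] 0.97 [ 0.1913 -0.3049  0.    ]
cup_a [353. 263.] 0.9 [ 0.3673 -0.3201  0.    ]
cup_a [360. 233.] 0.5 [ 0.4571 -0.2691  0.    ]
cup_b [300. 302.] 0.97 [ 0.1913 -0.3049  0.    ]
cup_b [353. 263.] 0.9 [ 0.3673 -0.3201  0.    ]
cup_b [360. 233.] 0.5 [ 0.4571 -0.2691  0.    ]
cup_c [300. 302.] 0.97 [ 0.1913 -0.3049  0.    ]
cup_c [353. 263.] 0.9 [ 0.3673 -0.3201  0.    ]
cup_c [360. 233.] 0.5 [ 0.4571 -0.2691  0.    ]
cup_d [300. 302.] 0.97 [ 0.1913 -0.3049  0.    ]
cup_d [353. 263.] 0.9 [ 0.3673 -0.3201  0.    ]
cup_d [360. 233.] 0.5 [ 0.4571 -0.2691  0.    ]
pot_floor [284. 179.] 0.89 [ 0.4435 -0.0011  0.022 ]
camera_seat [242. 156.] 0.8 [0.4337 0.1686 0.01  ]
sid
[... 427 characters left out ...]
 164.] 0.74 [ 0.4547 -0.2694  0.    ]
cup_b [380. 196.] 0.85 [ 0.3724 -0.3215  0.    ]
cup_b [375. 270.] 0.84 [ 0.1889 -0.3094  0.    ]
cup_b [359. 164.] 0.74 [ 0.4547 -0.2694  0.    ]
cup_c [380. 196.] 0.85 [ 0.3724 -0.3215  0.    ]
cup_c [375. 270.] 0.84 [ 0.1889 -0.3094  0.    ]
cup_c [359. 164.] 0.74 [ 0.4547 -0.2694  0.    ]
cup_d [380. 196.] 0.85 [ 0.3724 -0.3215  0.    ]
cup_d [375. 270.] 0.84 [ 0.1889 -0.3094  0.    ]
cup_d [359. 164.] 0.74 [ 0.4547 -0.2694  0.    ]
pot_floor [252. 164.] 0.65 [ 4.461e-01 -1.000e-04  2.200e-02]
side_cutter [345. 234.] 0.39 [ 0.2758 -0.2343  0.    ]
junction_box [161. 222.] 0.73 [0.2996 0.228  0.    ]
photo_board [221. 163.] 0.95 [0.4525 0.0808 0.    ]
```

View pics/scene0.png

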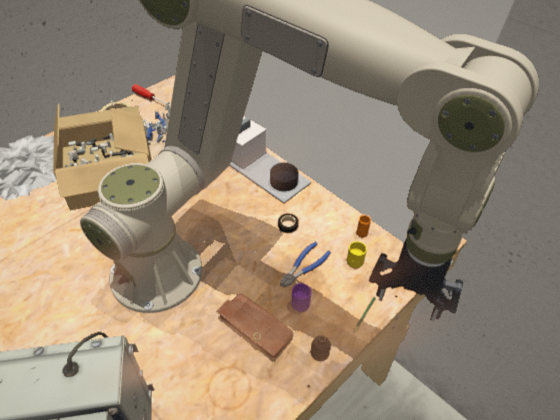

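View pics/top0.png

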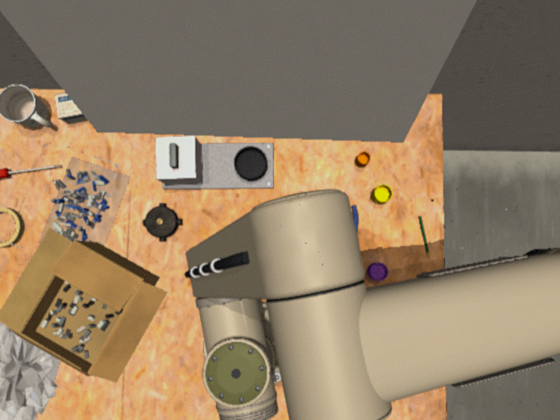

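The scene view shows yellow (356,255) and orange (363,226) cups, with the purple look-alike at (300,302). The top view shows orange (362,159) and yellow (381,194), pot (250,163), and cover (177,158). The arm may hide other cups, so I'll lift it, turn to yaw π and look again.

jog_arm:
  increments:
    - [[0,0,-0.1,0,0,-0.045,0],[0,0,-0.1,0,0,-0.045,0],[0,0,0,0,0,-0.045,0],[0,0,0,0,0,-0.045,0],[0,0,0,0,0,-0.045,0],[0,0,0,0,0,-0.045,0],[0,0,0,0,0,-0.045,0],[0,0,0,0,0,-0.045,0],[0,0,0,0,0,-0.045,0],[0,0,0,0,0,-0.045,0],[0,0,0,0,0,-0.045,0],[0,0,0,0,0,-0.045,0],[0,0,0,0,0,-0.045,0],[0,0,0,0,0,-0.045,0],[0,0,0,0,0,-0.045,0],[0,0,0,0,0,-0.045,0],[0,0,0,0,0,-0.045,0],[0,0,0,0,0,-0.045,0],[0,0,0,0,0,-0.045,0],[0,0,0,0,0,-0.032,0]]

```text
clock: 3.2
tcp_pos: [0.2003, -0.539, 0.2813]
orientation: [-0.0, -0.003, 1.0, -0.0]
wrist_force: [-0.0, 0.7, -0.3]
finger_gap: 0.0852
grip_force: 0.0
```

jog_arm:
  increments:
    - [[-0.12,0.12,0,0,0,0,0],[-0.12,0.12,0,0,0,0,0],[-0.12,0.12,0,0,0,0,0],[-0.12,0.12,0,0,0,0,0],[-0.12,0.12,0,0,0,0,0],[-0.12,0.12,0,0,0,0,0],[0,0.16,0,0,0,0,0],[0,0.16,0,0,0,0,0],[0,0.16,0,0,0,0,0],[0,0.16,0,0,0,0,0],[0,0.16,0,0,0,0,0],[0,0.16,0,0,0,0,0],[0,0.16,0,0,0,0,0],[0,0.16,0,0,0,0,0],[0,0.16,0,0,0,0,0],[0,0.16,0,0,0,0,0]]

```text
clock: 4.8
tcp_pos: [0.3796, 0.0426, 0.2816]
orientation: [0.001, -0.0, 1.0, -0.0]
wrist_force: [2.2, -1.5, 0.0]
finger_gap: 0.0852
grip_force: 0.0
```

```bash
python3 - <<'E'
from h import *
st()
for n in('scene','top'):
    c=cam(n,n+'1.png')
    for t,z in dict(cup_a=0,pot_floor=.022,side_cutter=0,black_tape=0,junction_box=0).items():
        for r in spotter.landmark_of(t,n)[:4]: print(n,t,np.round(r['uv']),round(r['conf'],2),ray(c,r['uv'],z).round(4))
    hsv=cv2.cvtColor(c['pixels'],cv2.COLOR_RGB2HSV)
    for nm,lo,hi in(('blue',100,125),('green',40,85),('yellow',26,34),('orange',5,14)):
        m=cv2.inRange(hsv,(lo,150,60),(hi,255,255)); k,l,s,ce=cv2.connectedComponentsWithStats(m)
        print(n,nm,[(s[i].tolist(),ce[i].round(1).tolist()) for i in range(1,k) if s[i][4]>40])
E
```

```text
{'clock': 4.8, 'tcp_pos': [0.3796, 0.0426, 0.2816], 'orientation': [0.0006, -0.0002, 1.0, -0.0001], 'joint_pos': [-0.0991, -0.0759, -0.2785, 1.3671, -0.0001, -0.0995], 'wrist_force': [2.2232, -1.4694, 0.0123], 'finger_gap': 0.0852, 'grip_force': 0.0}
scene cup_a [300. 302.] 0.83 [ 0.1906 -0.3046  0.    ]
scene cup_a [353. 262.] 0.7 [ 0.3684 -0.3182  0.    ]
scene cup_a [360. 230.] 0.61 [ 0.4628 -0.2645  0.    ]
scene pot_floor [285. 178.] 0.56 [ 0.4487 -0.0008  0.022 ]
scene side_cutter [302. 268.] 0.65 [ 0.2651 -0.2401  0.    ]
scene black_tape [288. 224.] 0.79 [ 0.3423 -0.1171  0.    ]
scene junction_box [198. 170.] 0.98 [0.3055 0.2224 0.    ]
scene blue []
scene green []
scene yellow [([349, 246, 18, 11, 87], [356.6, 251.6])]
scene orange [([356, 215, 15, 23, 202], [363.3, 225.7])]
top cup_a [375. 271.] 0.82 [ 0.1852 -0.3094  0.    ]
top cup_a [379. 197.] 0.69 [ 0.3705 -0.3187  0.    ]
top pot_floor [252. 166.] 0.9 [ 0.4416 -0.0007  0.022 ]
top side_cutter [345. 235.] 0.7 [ 0.273 -0.234  0.   ]
top black_tape [299. 212.] 0.61 [ 0.3288 -0.1185  0.    ]
top black_tape [380. 196.] 0.
[... 307 characters left out ...]
 86], [395.3, 210.5]), ([247, 213, 8, 9, 42], [250.4, 216.8]), ([218, 219, 13, 18, 87], [223.8, 228.0]), ([342, 225, 10, 17, 74], [346.9, 233.1]), ([200, 229, 22, 28, 165], [211.2, 242.6]), ([353, 229, 32, 67, 691], [364.5, 258.0]), ([406, 247, 17, 26, 243], [414.2, 258.8]), ([330, 253, 15, 25, 133], [336.9, 263.2]), ([204, 258, 12, 15, 71], [209.2, 264.2]), ([219, 263, 12, 14, 50], [224.3, 269.9]), ([383, 272, 16, 23, 147], [390.6, 284.4]), ([340, 277, 13, 14, 45], [346.5, 283.8]), ([346, 288, 13, 12, 55], [352.1, 293.0]), ([327, 290, 75, 49, 1510], [362.8, 317.5]), ([365, 354, 25, 25, 129], [375.2, 362.9]), ([381, 359, 34, 40, 206], [399.4, 381.8]), ([390, 371, 11, 9, 41], [395.6, 374.7])]
```

```bash
python3 - <<'E'
from h import *
c=cam('top'); p=c['pixels']
print('yel',ray(c,(382,193.5),.056),'or',ray(c,(362.5,158.7),.056))
g=p[110:300,130:450][:,:,::-1]
cv2.imwrite('pics/z1.png',cv2.resize(g,None,fx=2.5,fy=2.5,interpolation=cv2.INTER_CUBIC))
E
```

```text
yel [ 0.37185986 -0.31704691  0.056     ] or [ 0.45612419 -0.27015065  0.056     ]
```

View pics/z1.png

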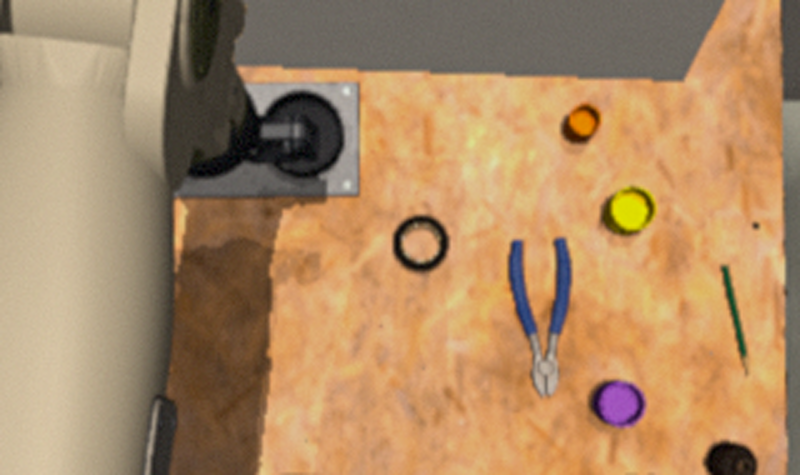

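View pics/scene1.png

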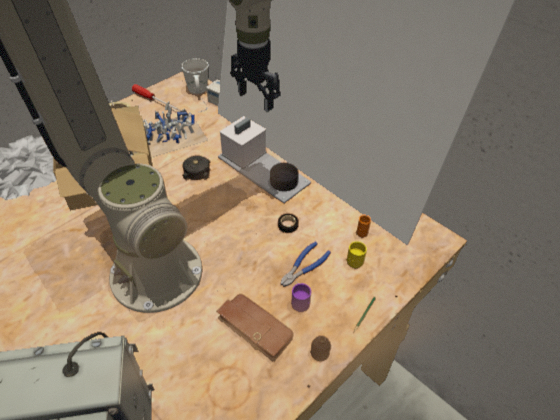

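Only yellow and orange are out: the zoomed top view has yellow at (632,209), orange at (583,122) and the pot at (302,132), and the scene view shows nothing blue or green. Next, above yellow.

jog_arm:
  increments:
    - [[0,-0.144,0,0,0,0,0],[0,-0.144,0,0,0,0,0],[0,-0.144,0,0,0,0,0],[0,-0.144,0,0,0,0,0],[0,-0.144,0,0,0,0,0],[0,-0.144,0,0,0,0,0],[0,-0.144,0,0,0,0,0],[0,-0.144,0,0,0,0,0],[0,-0.144,0,0,0,0,0],[0.03,-0.144,0,0,0,0,0],[0,0,0.16,0,0,0,0],[0,0,0.16,0,0,0,0],[0,0,0.16,0,0,0,0],[0,0,0.1,0,0,0,0],[0,0,0,0,0,0,0]]

```text
clock: 6.95
tcp_pos: [0.3703, -0.3169, 0.1326]
orientation: [-0.002, 0.0, 1.0, 0.003]
wrist_force: [-0.1, 0.6, 0.5]
finger_gap: 0.0854
grip_force: 0.0
```

```bash
python3 - <<'E'
from h import *
st()
c=cam('scene')
for r in spotter.landmark_of('cup_c','scene')[:4]: print(np.round(r['uv']),round(r['conf'],2),ray(c,r['uv'],0).round(4))
hsv=cv2.cvtColor(c['pixels'],cv2.COLOR_RGB2HSV)
m=cv2.inRange(hsv,(25,140,50),(35,255,255)); k,l,s,ce=cv2.connectedComponentsWithStats(m); print([(s[i].tolist(),ce[i]) for i in range(1,k) if s[i][4]>20])
c=cam('top'); print('bolts',ray(c,(268.4,146),.01),ray(c,(268.4,183.6),.01))
g=c['pixels'][110:210,130:290][:,:,::-1]
cv2.imwrite('pics/z2.png',cv2.resize(g,None,fx=5,fy=5,interpolation=cv2.INTER_CUBIC))
E
```

```text
{'clock': 6.95, 'tcp_pos': [0.3703, -0.3169, 0.1326], 'orientation': [-0.0025, 0.0001, 1.0, 0.0029], 'joint_pos': [-0.8727, 0.2065, -0.3454, 1.0266, -0.0001, -0.8725], 'wrist_force': [-0.11, 0.5657, 0.4765], 'finger_gap': 0.0854, 'grip_force': 0.0}
[359. 230.] 0.81 [ 0.4615 -0.2632 -0.    ]
[354. 262.] 0.8 [ 0.3725 -0.3201  0.    ]
[299. 305.] 0.78 [ 0.1819 -0.3093  0.    ]
[305. 269.] 0.7 [ 0.2681 -0.2474 -0.    ]
[([348, 242, 18, 17, 132], array([356.74242424, 249.85606061]))]
bolts [ 0.49465097 -0.0395706   0.01      ] [ 0.39891711 -0.04134057  0.01      ]
```

View pics/z2.png

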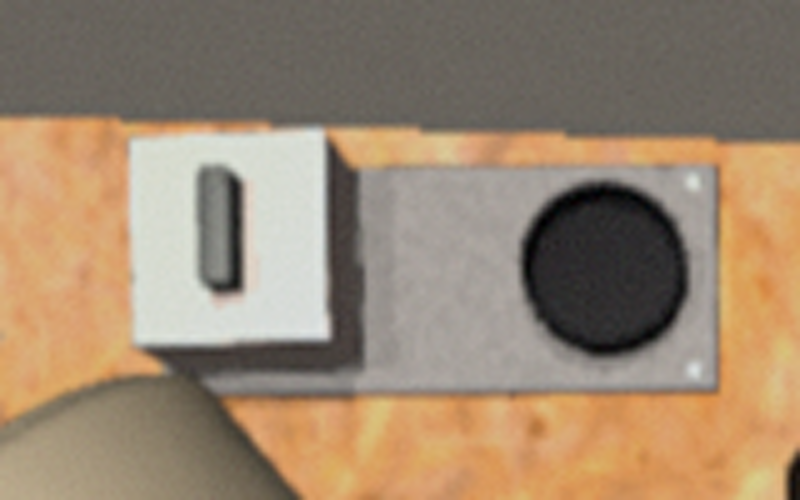

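The crop shows the pot rim centred at (605,267), the cover top at (230,239) and the grip bar near (216,226). Now grasping yellow.

jog_arm:
  increments:
    - [[0,0,0.1,0,0,0,0],[-0.008,0,0.1,0,0,0,0],[0,0,0.1,0,0,0,0],[0,0,0.094,0,0,0,0],[0,0,0,0,0,0,255],[0,0,0,0,0,0,255],[0,0,0,0,0,0,255],[0,0,0,0,0,0,255],[0,0,0,0,0,0,255],[0,0,0,0,0,0,255],[0,0,0,0,0,0,255],[0,0,0,0,0,0,255]]
  force: 35

```text
clock: 8.3
tcp_pos: [0.376, -0.3203, 0.0402]
orientation: [0.001, -0.0, 1.0, -0.002]
wrist_force: [-0.5, 1.3, 6.8]
finger_gap: 0.0431
grip_force: 35.1
```

```bash
python3 - <<'E'
from h import *
st()
c=cam('top')
print('pot',ray(c,(251,163.4),.049),'covertop',ray(c,(176,157.8),.102))
print('grip',[ray(c,(130+u/5,110+v/5),.132).round(4).tolist() for u,v in((197,168),(230,165),(233,288),(203,285),(214,226))])
cs=[ray(c,(130+u/5,110+v/5),.102) for u,v in((130,140),(325,130),(330,340),(135,347))]
print(np.round(cs,4))
for t,z in(('dust_cover',.01),('pot_floor',.022)):
    for r in spotter.landmark_of(t,'top')[:2]: print(t,r['conf'],ray(c,r['uv'],z).round(4))
E
```

```text
{'clock': 8.3, 'tcp_pos': [0.376, -0.3203, 0.0402], 'orientation': [0.0015, -0.0004, 1.0, -0.0017], 'joint_pos': [-0.8684, 0.3023, -0.4743, 0.7899, 0.0001, -0.8693], 'wrist_force': [-0.4945, 1.3274, 6.7835], 'finger_gap': 0.0431, 'grip_force': 35.1037}
pot [4.42231064e-01 2.64863303e-04 4.90000000e-02] covertop [0.44312156 0.17182589 0.102     ]
grip [[0.4699, 0.1813, 0.132], [0.4715, 0.1662, 0.132], [0.4146, 0.1628, 0.132], [0.4158, 0.1765, 0.132], [0.4431, 0.1725, 0.132]]
[[0.4896 0.2206 0.102 ]
 [0.4956 0.129  0.102 ]
 [0.396  0.1235 0.102 ]
 [0.3915 0.2143 0.102 ]]
dust_cover 0.65 [0.4418 0.1795 0.01  ]
pot_floor 0.63 [ 0.4446 -0.0046  0.022 ]
```

jog_arm:
  increments:
    - [[0,0,-0.12,0,0,0,255],[0,0,-0.14,0,0,0,255],[0,0,-0.14,0,0,0,255],[0,0,-0.14,0,0,0,255],[-0.026,0.128,0,0,0,0,255],[-0.026,0.128,0,0,0,0,255],[-0.026,0.128,0,0,0,0,255],[-0.026,0.128,0,0,0,0,255],[-0.026,0.128,0,0,0,0,255],[-0.026,0.128,0,0,0,0,255],[-0.026,0.128,0,0,0,0,255],[-0.026,0.128,0,0,0,0,255],[-0.026,0.128,0,0,0,0,255],[-0.03,0.128,0,0,0,0,255],[0,0,0,0,0,0,255],[0,0,0,0,0,0,255]]

```text
clock: 10.05
tcp_pos: [0.4407, 0.0015, 0.1737]
orientation: [0.001, -0.001, 1.0, -0.0]
wrist_force: [-0.8, -0.1, -0.4]
finger_gap: 0.043
grip_force: 36.0
```

```bash
python3 - <<'E'
from h import *
st()
c=cam('scene')
g=c['pixels'][50:250,180:390][:,:,::-1]
cv2.imwrite('pics/z3.png',cv2.resize(g,None,fx=2.8,fy=2.8,interpolation=cv2.INTER_CUBIC))
E
```

```text
{'clock': 10.05, 'tcp_pos': [0.4407, 0.0015, 0.1737], 'orientation': [0.0008, -0.0015, 1.0, -0.0004], 'joint_pos': [-0.1787, 0.0817, -0.3874, 1.1, -0.0005, -0.1816], 'wrist_force': [-0.7667, -0.1018, -0.3534], 'finger_gap': 0.043, 'grip_force': 36.0184}
```

View pics/z3.png

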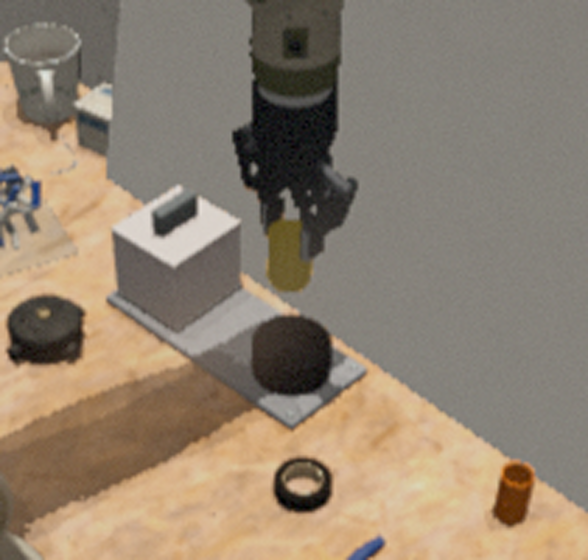

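Yellow is held upright, hanging above the pot (crop at (290,255)). Lowering it.

jog_arm:
  increments:
    - [[-0.016,0,0.1,0,0,0,255],[0,0,0.1,0,0,0,255],[0,0,0.1,0,0,0,255],[0,0,0.06,0,0,0,255],[0,0,0.04,0,0,0,255],[0,0,0.02,0,0,0,255],[0,0,0.02,0,0,0,255],[0,0,0.008,0,0,0,255],[0,0,0,0,0,0,255],[0,0,0,0,0,0,255]]

```text
clock: 11.1
tcp_pos: [0.4454, 0.0007, 0.0622]
orientation: [0.001, -0.0, 1.0, -0.001]
wrist_force: [-2.1, -0.3, 6.8]
finger_gap: 0.0427
grip_force: 36.5
```

jog_arm:
  increments:
    - [[0,0,0,0,0,0,0],[0,0,0,0,0,0,0],[0,0,0,0,0,0,0],[0,0,0,0,0,0,0],[0,0,0,0,0,0,0],[0,0,-0.08,0,0,0,0],[0,0,-0.12,0,0,0,0],[0,0,-0.14,0,0,0,0],[0,0,-0.14,0,0,0,0],[-0.006,-0.135,0,0,0,0,0],[-0.006,-0.135,0,0,0,0,0],[-0.006,-0.135,0,0,0,0,0],[-0.006,-0.135,0,0,0,0,0],[-0.006,-0.135,0,0,0,0,0],[-0.006,-0.135,0,0,0,0,0],[-0.006,-0.135,0,0,0,0,0],[-0.002,-0.139,0,0,0,0,0],[0,0,0,0,0,0,0],[0,0,0,0,0,0,0]]

```text
clock: 13.0
tcp_pos: [0.4551, -0.2702, 0.1803]
orientation: [-0.0, 0.0, 1.0, 0.0]
wrist_force: [0.1, 1.0, -0.6]
finger_gap: 0.0851
grip_force: 0.0
```

```bash
python3 - <<'E'
from h import *
st()
for n in('scene','top'):
    c=cam(n)
    for r in spotter.landmark_of('cup_c',n)[:4]: print(np.round(r['uv']),round(r['conf'],2),ray(c,r['uv'],0).round(4))
    hsv=cv2.cvtColor(c['pixels'],cv2.COLOR_RGB2HSV)
    m=cv2.inRange(hsv,(22,120,50),(35,255,255)); k,l,s,ce=cv2.connectedComponentsWithStats(m)
    for i in range(1,k):
        if s[i][4]>50: u=s[i][:2]+(s[i][2:4]-1)/2; print(n,s[i],ray(c,u,.078).round(4))
    s0,o=(2.8,(180,50)) if n=='scene' else (5,(200,110))
    if n=='top': top=cv2.resize(c['pixels'][110:210,200:310],None,fx=4,fy=4,interpolation=cv2.INTER_CUBIC)
    else: sc=cv2.resize(c['pixels'][120:260,240:390],None,fx=400/140,fy=400/140,interpolation=cv2.INTER_CUBIC)
cv2.imwrite('pics/z4.png',np.hstack([sc[:400,:350],top[:400]])[:,:,::-1])
E
```

```text
{'clock': 13.0, 'tcp_pos': [0.4551, -0.2702, 0.1803], 'orientation': [-0.0004, 0.0004, 1.0, 0.0005], 'joint_pos': [-0.6875, 0.2471, -0.1698, 1.1552, 0.0002, -0.6867], 'wrist_force': [0.1228, 0.9692, -0.554], 'finger_gap': 0.0851, 'grip_force': 0.0}
[283. 180.] 0.64 [0.4555 0.0131 0.    ]
[361. 232.] 0.62 [ 0.4604 -0.2708  0.    ]
scene [276 160  16  21 288] [ 0.4251 -0.0159  0.078 ]
[253. 164.] 0.72 [ 4.487e-01 -2.000e-04  0.000e+00]
[377. 269.] 0.66 [ 0.1912 -0.3141  0.    ]
top [240 151  20  23 359] [0.4401 0.0016 0.078 ]
```

View pics/z4.png

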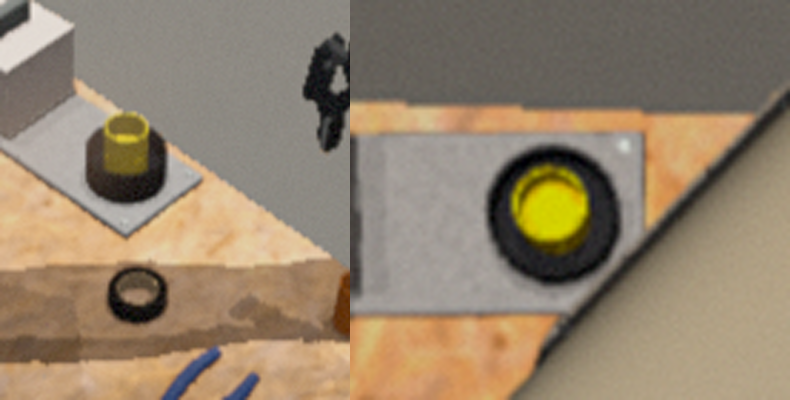

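Yellow stands upright in the pot, rim at (550,205) in the right-hand crop. Now grasping orange.

jog_arm:
  increments:
    - [[0,0,0.12,0,0,0,0],[0,0,0.12,0,0,0,0],[0,0,0.12,0,0,0,0],[0,0,0.12,0,0,0,0],[0,0,0.1,0,0,0,0],[0,0,0,0,0,0,255],[0,0,0,0,0,0,255],[0,0,0,0,0,0,255],[0,0,0,0,0,0,255],[0,0,0,0,0,0,255],[0,0,0,0,0,0,255],[0,0,0,0,0,0,255],[0,0,0,0,0,0,255],[0,0,0,0,0,0,255]]
  force: 35

```text
clock: 14.6
tcp_pos: [0.4568, -0.2706, 0.0377]
orientation: [0.001, -0.0, 1.0, -0.001]
wrist_force: [-1.0, 1.7, 7.3]
finger_gap: 0.0312
grip_force: 34.3
```

jog_arm:
  increments:
    - [[0,0,-0.12,0,0,0,255],[0,0,-0.16,0,0,0,255],[0,0,-0.16,0,0,0,255],[0,0,-0.16,0,0,0,255],[0,0,-0.1,0,0,0,255],[0.006,0.135,0,0,0,0,255],[0.006,0.135,0,0,0,0,255],[0.006,0.135,0,0,0,0,255],[0.006,0.135,0,0,0,0,255],[0.006,0.135,0,0,0,0,255],[0.006,0.135,0,0,0,0,255],[0.006,0.135,0,0,0,0,255],[0.006,0.135,0,0,0,0,255],[0,0,0,0,0,0,255],[0,0,0,0,0,0,255]]

```text
clock: 16.1
tcp_pos: [0.4434, 0.0006, 0.2113]
orientation: [0.0, -0.001, 1.0, -0.0]
wrist_force: [-0.0, -0.4, -0.1]
finger_gap: 0.031
grip_force: 34.9
```

```bash
python3 - <<'E'
from h import *
st()
c=cam('scene')
cv2.imwrite('pics/z5.png',cv2.resize(c['pixels'][80:230,210:360],None,fx=4,fy=4,interpolation=cv2.INTER_CUBIC)[:,:,::-1])
A=q2R(c['attitude'])
for p in([.443,.001,.08],[.445,.002,.137]):
    q=A.T@(np.array(p)-c['xyz']); print(4*(q[0]/q[2]*c['fx']+c['cx']-210),4*(q[1]/q[2]*c['fy']+c['cy']-80))
E
```

```text
{'clock': 16.1, 'tcp_pos': [0.4434, 0.0006, 0.2113], 'orientation': [0.0005, -0.0014, 1.0, -0.0003], 'joint_pos': [-0.1797, 0.0663, -0.3095, 1.1939, -0.0004, -0.1825], 'wrist_force': [-0.0184, -0.4231, -0.0925], 'finger_gap': 0.031, 'grip_force': 34.9496}
294.89771970083916 333.8553400615366
297.45862071394504 268.4082525075718
```

View pics/z5.png

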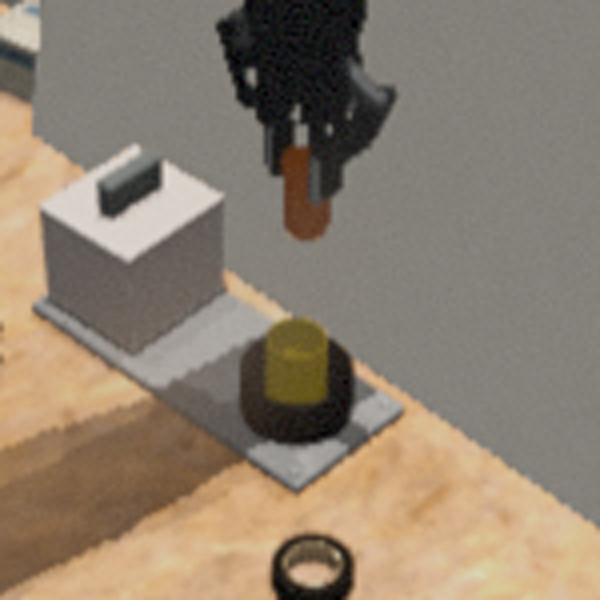

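Orange is held above the nest, at (307,195), with the yellow rim at (297,338). I'll measure their offset.

```bash
cat > meas.py <<'E'
from h import *
from scipy.optimize import least_squares
def cyl(p,r,h,n=60):
    t=np.linspace(0,2*np.pi,n); return np.vstack([np.c_[p[0]+r*np.cos(t),p[1]+r*np.sin(t),0*t+p[2]+z] for z in (0,h)])
def proj(c,P):
    q=(P-np.array(c['xyz']))@q2R(c['attitude']); return np.c_[q[:,0]/q[:,2]*c['fx']+c['cx'],q[:,1]/q[:,2]*c['fy']+c['cy']]
def mask(c,lo,hi,sat=110):
    m=cv2.inRange(cv2.cvtColor(c['pixels'],cv2.COLOR_RGB2HSV),(lo,sat,30),(hi,255,255)); return m
E
python3 - <<'E'
from meas import *
c=cam('scene'); f=np.float32(c['pixels'])
for nm,lo,hi,(v0,v1,u0,u1) in(('yel',18,38,(150,195,265,310)),('or',2,17,(110,145,270,300))):
    m=mask(c,lo,hi)[v0:v1,u0:u1]
    for i,r in enumerate(m):
        w=np.flatnonzero(r)
        if len(w): print(nm,v0+i,u0+w[0],u0+w[-1],len(w))
for nm,p,r in(('yel',(.443,.001,.022),.022),('or',(.4434,.0006,.1736),.016)):
    q=proj(c,cyl(p,r,.058)); print(nm,q[:60].min(0),q[:60].max(0),q[60:].min(0),q[60:].max(0))
t=cam('top')
for nm,lo,hi in(('yel',18,38),('or',2,17)):
    m=mask(t,lo,hi)[130:190,225:275]; vv,uu=np.nonzero(m); print(nm,len(vv), vv.size and (uu.min()+225,uu.max()+225,vv.min()+130,vv.max()+130))
E
```

```text
yel 160 280 287 8
yel 161 279 289 11
yel 162 278 290 13
yel 163 277 290 14
yel 164 277 291 15
yel 165 276 291 16
yel 166 276 292 17
yel 167 276 291 16
yel 168 277 291 15
yel 169 276 291 16
yel 170 276 291 16
yel 171 276 291 16
yel 172 276 291 16
yel 173 276 291 16
yel 174 276 291 16
yel 175 276 291 16
yel 176 276 291 16
yel 177 276 291 16
yel 178 276 292 17
yel 179 277 291 15
yel 180 278 290 13
yel 181 283 287 5
yel 182 280 280 1
yel 186 285 285 1
or 116 283 283 1
or 117 281 287 7
or 118 280 287 8
or 119 280 287 8
or 120 280 286 7
or 121 280 286 7
or 122 281 286 6
or 123 281 286 6
or 124 281 286 6
or 125 281 286 6
or 126 281 286 6
or 127 281 286 6
or 128 281 286 6
or 129 281 286 6
or 130 281 287 7
or 131 281 291 9
or 132 281 291 11
or 133 281 291 11
or 134 281 291 11
or 135 281 291 11
or 136 281 291 11
or 137 282 290 9
or 138 283 290 8
or 139 284 288 5
yel [275.67060811 173.39358687] [291.03724954 183.99771835] [275.79810141 158.22845518] [291.64174387 168.82437294]
or [278.51151128 133.09884057] [290.64087297 140.75872947] [278.74613415 115.20961895] [291.28522022 122.81312577]
yel 329 (np.int64(239), np.int64(260), np.int64(140), np.int64(173))
or 154 (np.int64(232), np.int64(274), np.int64(145), np.int64(189))
```

jog_arm:
  increments:
    - [[0.012,0,0.1,0,0,0,255],[0,0,0.1,0,0,0,255],[0,0,0.1,0,0,0,255],[0,0,0.056,0,0,0,255],[0,0,0.02,0,0,0,255],[0,0,0.02,0,0,0,255],[0,0,0.016,0,0,0,255],[0,0,0,0,0,0,255],[0,0,0,0,0,0,255]]

```text
clock: 17.15
tcp_pos: [0.4408, -0.0, 0.1083]
orientation: [0.0, -0.0, 1.0, -0.0]
wrist_force: [-0.1, 0.1, -0.2]
finger_gap: 0.0311
grip_force: 35.0
```

It's inside with no contact force. Continuing down.

jog_arm:
  increments:
    - [[0,0,0.02,0,0,0,255],[0,0,0.02,0,0,0,255],[0,0,0.016,0,0,0,255],[0,0,0.012,0,0,0,255],[0,0,0.008,0,0,0,255],[0,0,0,0,0,0,255],[0,0,0,0,0,0,255]]

```text
clock: 17.85
tcp_pos: [0.4408, 0.0002, 0.0896]
orientation: [0.001, -0.0, 1.0, -0.0]
wrist_force: [-2.9, 0.9, 7.8]
finger_gap: 0.0313
grip_force: 35.4
```

jog_arm:
  increments:
    - [[0,0,0,0,0,0,0],[0,0,0,0,0,0,0],[0,0,0,0,0,0,0],[0,0,0,0,0,0,0],[0,0,0,0,0,0,0],[0,0,-0.1,0,0,0,0],[0,0,-0.12,0,0,0,0],[0,0,-0.14,0,0,0,0],[0,0,-0.14,0,0,0,0],[0,0,-0.1,0,0,0,0],[-0.002,0.138,0,0,0,0,0],[-0.002,0.138,0,0,0,0,0],[-0.002,0.138,0,0,0,0,0],[-0.002,0.138,0,0,0,0,0],[-0.002,0.136,0,0,0,0,0],[0,0,0,0,0,-0.019,0],[0,0,0,0,0,0,0]]

```text
clock: 19.55
tcp_pos: [0.4424, 0.1731, 0.2385]
orientation: [-0.0, -0.031, 1.0, -0.0]
wrist_force: [-0.4, -0.6, -0.2]
finger_gap: 0.0854
grip_force: 0.0
```

```bash
python3 - <<'E'
from meas import *
st()
c=cam('scene'); t=cam('top')
a=cv2.resize(c['pixels'][60:210,190:340],None,fx=2.6,fy=2.6,interpolation=cv2.INTER_CUBIC)
b=cv2.resize(t['pixels'][110:210,200:300],None,fx=3.9,fy=3.9,interpolation=cv2.INTER_CUBIC)
cv2.imwrite('pics/z6.png',np.hstack([a,b])[:,:,::-1])
E
```

```text
{'clock': 19.55, 'tcp_pos': [0.4424, 0.1731, 0.2385], 'orientation': [-0.0003, -0.0315, 0.9995, -0.0001], 'joint_pos': [0.2039, 0.1181, -0.1843, 1.2689, -0.0002, 0.1409], 'wrist_force': [-0.4329, -0.5738, -0.2093], 'finger_gap': 0.0854, 'grip_force': 0.0}
```

View pics/z6.png

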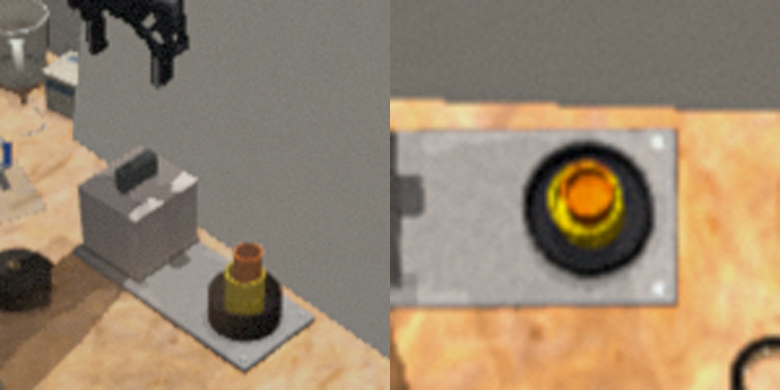

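The nest is complete: orange sits inside yellow, upright, in both views. Gripping the cover.

jog_arm:
  increments:
    - [[0,0,0.14,0,0,0,0],[0,0,0.14,0,0,0,0],[0,0,0.1,0,0,0,0],[0,0,0.1,0,0,0,0],[0,0,0.04,0,0,0,0],[0,0,0,0,0,0,255],[0,0,0,0,0,0,255],[0,0,0,0,0,0,255],[0,0,0,0,0,0,255],[0,0,0,0,0,0,255],[0,0,0,0,0,0,255],[0,0,0,0,0,0,255],[0,0,0,0,0,0,255],[0,0,0,0,0,0,255],[0,0,0,0,0,0,255]]
  force: 60

```text
clock: 21.15
tcp_pos: [0.4434, 0.1726, 0.1095]
orientation: [0.001, -0.03, 1.0, 0.0]
wrist_force: [-0.4, 2.0, 6.0]
finger_gap: 0.0147
grip_force: 64.5
```

jog_arm:
  increments:
    - [[0,0,-0.04,0,0,0,255],[0,0,-0.08,0,0,0,255],[0,0,-0.08,0,0,0,255],[0,0,-0.08,0,0,0,255],[0,0,-0.1,0,0,0,255],[0,0,-0.1,0,0,0,255],[0,0,-0.08,0,0,0,255],[0,0,0,0,0,0,255],[0,0,0,0,0,0,255]]

```text
clock: 22.05
tcp_pos: [0.4425, 0.172, 0.2484]
orientation: [-0.0, -0.03, 1.0, -0.0]
wrist_force: [0.6, -0.2, -2.5]
finger_gap: 0.0144
grip_force: 63.5
```

```bash
python3 - <<'E'
from meas import *
st()
c=cam('scene')
cv2.imwrite('pics/z7.png',cv2.resize(c['pixels'][40:210,190:340],None,fx=3,fy=3,interpolation=cv2.INTER_CUBIC)[:,:,::-1])
E
```

```text
{'clock': 22.05, 'tcp_pos': [0.4425, 0.172, 0.2484], 'orientation': [-0.0001, -0.0302, 0.9995, -0.0002], 'joint_pos': [0.2016, 0.1143, -0.1645, 1.2923, -0.0003, 0.1412], 'wrist_force': [0.5892, -0.1993, -2.4689], 'finger_gap': 0.0144, 'grip_force': 63.5435}
```

View pics/z7.png

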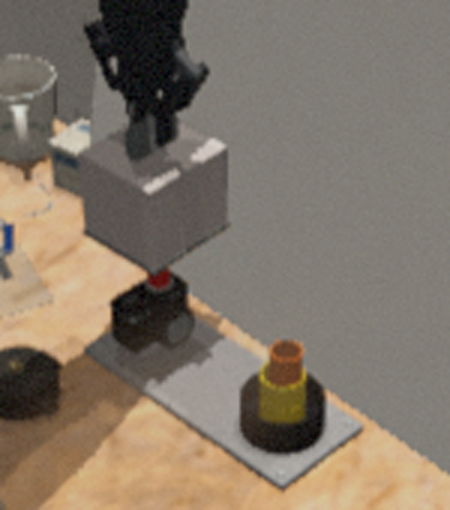

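The cover is lifted level, and the camera with its red button shows at (160,278). Carrying the cover aside.

jog_arm:
  increments:
    - [[0.0113,-0.06,0,0,0,0,255],[0.0113,-0.12,0,0,0,0,255],[0.0113,-0.12,0,0,0,0,255],[0.0113,-0.12,0,0,0,0,255],[0.0113,-0.12,0,0,0,0,255],[0.0113,-0.12,0,0,0,0,255],[0.0113,-0.12,0,0,0,0,255],[0.0113,-0.12,0,0,0,0,255],[0.0113,-0.12,0,0,0,0,255],[0.0113,-0.12,0,0,0,0,255],[0.0113,-0.12,0,0,0,0,255],[0.0113,-0.12,0,0,0,0,255],[0.0113,-0.12,0,0,0,0,255],[0.0113,-0.12,0,0,0,0,255],[0,-0.065,0,0,0,0,255],[0,0,0,0,0,0,255],[0,0,0,0,0,0,255]]

```text
clock: 23.8
tcp_pos: [0.4282, -0.25, 0.2477]
orientation: [-0.001, -0.03, 1.0, 0.001]
wrist_force: [0.1, 1.0, -2.4]
finger_gap: 0.0145
grip_force: 63.4
```

jog_arm:
  increments:
    - [[0,0,0.12,0,0,0,255],[0,0,0.12,0,0,0,255],[0,0,0.12,0,0,0,255],[0,0,0.12,0,0,0,255],[0,0,0.06,0,0,0,255],[0,0,0.02,0,0,0,255],[0,0,0.02,0,0,0,255],[0,0,0.012,0,0,0,255],[0,0,0,0,0,0,255],[0,0,0,0,0,0,255]]

```text
clock: 24.8
tcp_pos: [0.4292, -0.251, 0.1016]
orientation: [0.001, -0.03, 1.0, -0.0]
wrist_force: [-0.0, 1.2, -1.2]
finger_gap: 0.015
grip_force: 63.4
```

jog_arm:
  increments:
    - [[0,0,0.008,0,0,0,255],[0,0,0.004,0,0,0,255],[0,0,0,0,0,0,255]]

```text
clock: 25.1
tcp_pos: [0.4293, -0.251, 0.0995]
orientation: [0.001, -0.03, 1.0, -0.001]
wrist_force: [-2.8, 2.5, 8.5]
finger_gap: 0.0149
grip_force: 64.9
```

jog_arm:
  increments:
    - [[0,0,0,0,0,0,0],[0,0,0,0,0,0,0],[0,0,0,0,0,0,0],[0,0,0,0,0,0,0],[0,0,0,0,0,0,0],[0,0,0,0,0,0,0],[0,0,-0.1,0,0,0,0],[0,0,-0.14,0,0,0,0],[0,0,-0.14,0,0,0,0],[0,0,-0.14,0,0,0,0],[0,0,-0.06,0,0,0,255],[0,0,0,0,0,0,255],[0,0,0,0,0,0,255]]

```text
clock: 26.4
tcp_pos: [0.4286, -0.2506, 0.2422]
orientation: [-0.0, -0.03, 1.0, 0.0]
wrist_force: [-0.6, -0.2, -1.1]
finger_gap: 0.0441
grip_force: 0.0
```

```bash
python3 - <<'E'
from meas import *
st()
for n in('scene','top'):
    c=cam(n)
    for t,z in(('button_top',.088),('camera_seat',.01)):
        for r in spotter.landmark_of(t,n)[:2]: print(n,t,np.round(r['uv'],1),round(r['conf'],2),ray(c,r['uv'],z).round(4))
    h=cv2.cvtColor(c['pixels'],cv2.COLOR_RGB2HSV); m=cv2.inRange(h,(0,130,60),(6,255,255))|cv2.inRange(h,(172,130,60),(180,255,255))
    k,l,s,ce=cv2.connectedComponentsWithStats(m)
    for i in range(1,k):
        if s[i][4]>30: print(n,s[i],ce[i].round(1),ray(c,ce[i],.088).round(4))
cv2.imwrite('pics/z8.png',cv2.resize(c['pixels'][110:260,140:420],None,fx=2.8,fy=2.8,interpolation=cv2.INTER_CUBIC)[:,:,::-1])
E
```

```text
{'clock': 26.4, 'tcp_pos': [0.4286, -0.2506, 0.2422], 'orientation': [-0.0001, -0.0302, 0.9995, 0.0], 'joint_pos': [-0.6909, 0.158, -0.1283, 1.2846, -0.0, -0.7514], 'wrist_force': [-0.6088, -0.2182, -1.0981], 'finger_gap': 0.0441, 'grip_force': 0.0}
scene button_top [284.5 181. ] 0.56 [ 0.3885 -0.0556  0.088 ]
scene button_top [242.9 131. ] 0.49 [0.4521 0.1794 0.088 ]
scene camera_seat [243.6 152. ] 0.63 [0.4489 0.1777 0.01  ]
scene [239 128   8   7  39] [242.6 131.1] [0.451  0.1796 0.088 ]
top button_top [168.9 153.2] 0.45 [0.4567 0.1923 0.088 ]
top camera_seat [183.9 165.9] 0.84 [0.4409 0.1722 0.01  ]
top [167 149  10  10  79] [171.4 153.5] [0.4561 0.1862 0.088 ]
top [  0 169   9  10  72] [  3.6 173.2] [0.4034 0.5824 0.088 ]
```

View pics/z8.png

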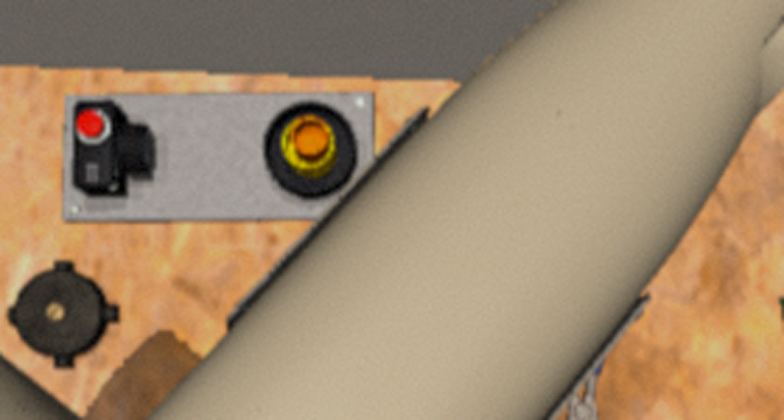

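The button shows red at (90,124) in the crop, and the two cameras put it at about (0.453, 0.183). Moving above it with the fingers shut.

jog_arm:
  increments:
    - [[-0.0144,0.06,0,0,0,0,255],[-0.0144,0.12,0,0,0,0,255],[-0.0144,0.13,0,0,0,0,255],[-0.0144,0.13,0,0,0,0,255],[-0.0144,0.13,0,0,0,0,255],[-0.0144,0.13,0,0,0,0,255],[-0.0144,0.13,0,0,0,0,255],[-0.0144,0.13,0,0,0,0,255],[-0.0144,0.13,0,0,0,0,255],[-0.0144,0.13,0,0,0,0,255],[-0.0144,0.13,0,0,0,0,255],[-0.0144,0.13,0,0,0,0,255],[-0.0144,0.13,0,0,0,0,255],[-0.0144,0.115,0,0,0,0,255],[0,0,0.16,0,0,0,255],[0,0,0.16,0,0,0,255],[0,0,0.16,0,0,0,255],[0,0,0.06,0,0,0,255],[0,0,0,0,0,0,255],[0,0,0,0,0,0,255]]

```text
clock: 28.7
tcp_pos: [0.4527, 0.1832, 0.1081]
orientation: [-0.0, -0.03, 1.0, -0.0]
wrist_force: [0.3, 0.0, 0.2]
finger_gap: -0.0002
grip_force: 0.0
```

```bash
python3 - <<'E'
from meas import *
st()
c=cam('scene')
cv2.imwrite('pics/z9.png',cv2.resize(c['pixels'][80:180,190:300],None,fx=5,fy=5,interpolation=cv2.INTER_CUBIC)[:,:,::-1])
E
```

```text
{'clock': 28.7, 'tcp_pos': [0.4527, 0.1832, 0.1081], 'orientation': [-0.0001, -0.0305, 0.9995, -0.0], 'joint_pos': [0.22, 0.2235, -0.3892, 0.9584, 0.0, 0.1591], 'wrist_force': [0.3012, 0.0428, 0.1785], 'finger_gap': -0.0002, 'grip_force': 0.0}
```

View pics/z9.png

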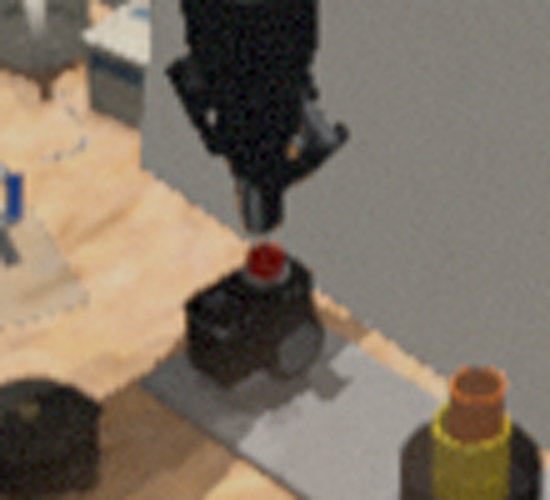

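The fingertips are centred over the red button at (265,260). Lowering gently.

jog_arm:
  increments:
    - [[0,0,0.04,0,0,0,255],[0,0,0.032,0,0,0,255],[0,0,0.008,0,0,0,255],[0,0,0.008,0,0,0,255],[0,0,0,0,0,0,255],[0,0,0,0,0,0,255]]

```text
clock: 29.35
tcp_pos: [0.4528, 0.1827, 0.0859]
orientation: [-0.0, -0.03, 1.0, -0.0]
wrist_force: [-1.4, -0.2, 2.7]
finger_gap: -0.0001
grip_force: 1.0
```

jog_arm:
  increments:
    - [[0,0,0.004,0,0,0,255],[0,0,0.004,0,0,0,255],[0,0,0,0,0,0,255],[0,0,0,0,0,0,255]]

```text
clock: 29.75
tcp_pos: [0.4528, 0.1827, 0.084]
orientation: [-0.0, -0.03, 1.0, -0.0]
wrist_force: [-3.3, -1.7, 4.9]
finger_gap: -0.0
grip_force: 2.6
```

At the first stop, with 4.9 N. A touch more, then hold.

jog_arm:
  increments:
    - [[0,0,0.002,0,0,0,255],[0,0,0,0,0,0,255],[0,0,0,0,0,0,255],[0,0,0,0,0,0,255],[0,0,0,0,0,0,255],[0,0,0,0,0,0,255],[0,0,0,0,0,0,255],[0,0,0,0,0,0,255],[0,0,0,0,0,0,255],[0,0,0,0,0,0,255],[0,0,0,0,0,0,255],[0,0,0,0,0,0,255],[0,0,0,0,0,0,255],[0,0,0,0,0,0,255]]

```text
clock: 31.15
tcp_pos: [0.4529, 0.1828, 0.0839]
orientation: [0.0, -0.03, 1.0, -0.0]
wrist_force: [-3.1, -0.8, 7.8]
finger_gap: -0.0
grip_force: 4.3
```

jog_arm:
  increments:
    - [[0,0,0.004,0,0,0,255],[0,0,0.004,0,0,0,255],[0,0,0.004,0,0,0,255],[0,0,0.004,0,0,0,255],[0,0,0.004,0,0,0,255],[0,0,0,0,0,0,255],[0,0,0,0,0,0,255]]

```text
clock: 31.85
tcp_pos: [0.4529, 0.1828, 0.0798]
orientation: [0.0, -0.03, 1.0, -0.0]
wrist_force: [-6.3, -0.8, 16.1]
finger_gap: 0.0
grip_force: 7.9
```

Fully home: 16 N and 8.2 mm of travel. Lifting and returning to the cover.

jog_arm:
  increments:
    - [[0,0,-0.04,0,0,0,255],[0,0,-0.12,0,0,0,255],[0,0,-0.16,0,0,0,255],[0,0,-0.16,0,0,0,255],[0,0,-0.16,0,0,0,255],[0.0141,-0.06,0,0,0,0,0],[0.0141,-0.12,0,0,0,0,0],[0.0141,-0.13,0,0,0,0,0],[0.0141,-0.13,0,0,0,0,0],[0.0141,-0.13,0,0,0,0,0],[0.0141,-0.13,0,0,0,0,0],[0.0141,-0.13,0,0,0,0,0],[0.0141,-0.13,0,0,0,0,0],[0.0141,-0.13,0,0,0,0,0],[0.0141,-0.13,0,0,0,0,0],[0.0141,-0.13,0,0,0,0,0],[0.0141,-0.13,0,0,0,0,0],[0.0141,-0.13,0,0,0,0,0],[0.0141,-0.116,0,0,0,0,0],[0,0,0,0,0,0,0]]

```text
clock: 33.85
tcp_pos: [0.43, -0.2544, 0.2377]
orientation: [0.0, -0.028, 1.0, -0.001]
wrist_force: [-0.4, -0.5, 0.6]
finger_gap: 0.0855
grip_force: 0.0
```

jog_arm:
  increments:
    - [[0,0,0,0,0,0,0]]

```text
clock: 33.95
tcp_pos: [0.4296, -0.2513, 0.2379]
orientation: [-0.0, -0.029, 1.0, 0.0]
wrist_force: [0.2, 0.8, -0.4]
finger_gap: 0.0857
grip_force: 0.0
```

jog_arm:
  increments:
    - [[0,0,0.14,0,0,0,0],[0,0,0.14,0,0,0,0],[0,0,0.12,0,0,0,0],[0,0,0.1,0,0,0,0],[0,0,0.06,0,0,0,0],[0,0,0,0,0,0,255],[0,0,0,0,0,0,255],[0,0,0,0,0,0,255],[0,0,0,0,0,0,255],[0,0,0,0,0,0,255],[0,0,0,0,0,0,255],[0,0,0,0,0,0,255],[0,0,0,0,0,0,255],[0,0,0,0,0,0,255],[0,0,0,0,0,0,255]]
  force: 60

```text
clock: 35.45
tcp_pos: [0.4304, -0.2512, 0.0992]
orientation: [0.001, -0.03, 1.0, -0.0]
wrist_force: [-0.6, 2.3, 6.5]
finger_gap: 0.0149
grip_force: 64.5
```

jog_arm:
  increments:
    - [[0,0,-0.04,0,0,0,255],[0,0,-0.1,0,0,0,255],[0,0,-0.12,0,0,0,255],[0,0,-0.12,0,0,0,255],[0,0,-0.12,0,0,0,255],[0,0,-0.1,0,0,0,255],[0,0,0,0,0,0,255],[0,0,0,0,0,0,255]]

```text
clock: 36.25
tcp_pos: [0.4297, -0.251, 0.2483]
orientation: [0.0, -0.03, 1.0, -0.0]
wrist_force: [-0.2, -0.2, -2.2]
finger_gap: 0.0147
grip_force: 63.5
```

jog_arm:
  increments:
    - [[-0.0112,0.06,0,0,0,0,255],[-0.0112,0.12,0,0,0,0,255],[-0.0112,0.12,0,0,0,0,255],[-0.0112,0.12,0,0,0,0,255],[-0.0112,0.12,0,0,0,0,255],[-0.0112,0.12,0,0,0,0,255],[-0.0112,0.12,0,0,0,0,255],[-0.0112,0.12,0,0,0,0,255],[-0.0112,0.12,0,0,0,0,255],[-0.0112,0.12,0,0,0,0,255],[-0.0112,0.12,0,0,0,0,255],[-0.0112,0.12,0,0,0,0,255],[-0.0112,0.12,0,0,0,0,255],[-0.0112,0.12,0,0,0,0,255],[0,0.065,0,0,0,0,255],[0,0,0,0,0,0,255],[0,0,0,0,0,0,255]]

```text
clock: 37.95
tcp_pos: [0.4421, 0.1722, 0.247]
orientation: [-0.001, -0.031, 1.0, -0.0]
wrist_force: [-0.7, -0.6, -1.3]
finger_gap: 0.0147
grip_force: 63.4
```

```bash
python3 - <<'E'
from meas import *
st()
c=cam('scene')
cv2.imwrite('pics/z10.png',cv2.resize(c['pixels'][40:210,190:340],None,fx=3,fy=3,interpolation=cv2.INTER_CUBIC)[:,:,::-1])
E
```

```text
{'clock': 37.95, 'tcp_pos': [0.4421, 0.1722, 0.247], 'orientation': [-0.0014, -0.0309, 0.9995, -0.0004], 'joint_pos': [0.2022, 0.1163, -0.1657, 1.2917, -0.0004, 0.1403], 'wrist_force': [-0.6824, -0.5859, -1.2821], 'finger_gap': 0.0147, 'grip_force': 63.4336}
```

View pics/z10.png

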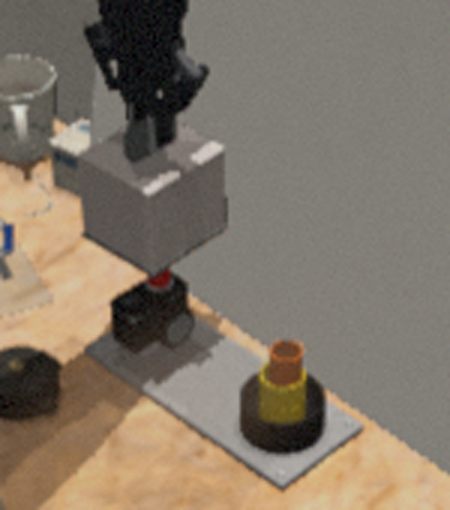

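The cover is back in the same pose as when first lifted, and the nest is intact. Lowering.

jog_arm:
  increments:
    - [[0,0,0.1,0,0,0,255],[0,0,0.1,0,0,0,255],[0,0,0.1,0,0,0,255],[0,0,0.1,0,0,0,255],[0,0,0.08,0,0,0,255],[0,0,0.04,0,0,0,255],[0,0,0.02,0,0,0,255],[0,0,0.008,0,0,0,255],[0,0,0.006,0,0,0,255],[0,0,0,0,0,0,255],[0,0,0,0,0,0,255]]

```text
clock: 39.1
tcp_pos: [0.444, 0.1721, 0.1104]
orientation: [0.001, -0.03, 1.0, 0.0]
wrist_force: [0.2, -0.3, -1.3]
finger_gap: 0.0145
grip_force: 63.4
```

jog_arm:
  increments:
    - [[0,0,0.006,0,0,0,255],[0,0,0.004,0,0,0,255],[0,0,0,0,0,0,255]]

```text
clock: 39.4
tcp_pos: [0.4441, 0.1725, 0.1091]
orientation: [0.001, -0.031, 1.0, 0.0]
wrist_force: [-3.0, 1.5, 10.5]
finger_gap: 0.0146
grip_force: 65.1
```

Seated. Releasing and retreating, straight up and then away over the open bench.

jog_arm:
  increments:
    - [[0,0,0,0,0,0,0],[0,0,0,0,0,0,0],[0,0,0,0,0,0,0],[0,0,0,0,0,0,0],[0,0,0,0,0,0,0],[0,0,0,0,0,0,0],[0,0,-0.08,0,0,0,0],[0,0,-0.14,0,0,0,0],[0,0,-0.16,0,0,0,0],[0,0,-0.16,0,0,0,0],[0,0,-0.1,0,0,0,0],[0,-0.15,0,0,0,0,0],[0,-0.15,0,0,0,0,0],[0,-0.15,0,0,0,0,0],[0,-0.15,0,0,0,0,0],[0,-0.15,0,0,0,0,0],[0,-0.15,0,0,0,0,0],[0,-0.15,0,0,0,0,0],[0,-0.15,0,0,0,0,0],[0,0,0,0,0,0,0]]

```text
clock: 41.4
tcp_pos: [0.462, -0.1314, 0.2669]
orientation: [0.0, -0.028, 1.0, -0.001]
wrist_force: [-0.1, 0.7, -0.3]
finger_gap: 0.0853
grip_force: 0.0
```

```bash
python3 - <<'E'
from meas import *
st()
c=cam('scene'); t=cam('top')
a=cv2.resize(c['pixels'][60:210,190:340],None,fx=2.6,fy=2.6,interpolation=cv2.INTER_CUBIC)
b=cv2.resize(t['pixels'][110:230,150:270],None,fx=3.25,fy=3.25,interpolation=cv2.INTER_CUBIC)
cv2.imwrite('pics/z11.png',np.hstack([a,b])[:,:,::-1])
E
```

```text
{'clock': 41.4, 'tcp_pos': [0.462, -0.1314, 0.2669], 'orientation': [0.0001, -0.0276, 0.9996, -0.0007], 'joint_pos': [-0.4437, 0.1199, -0.1129, 1.3372, -0.0012, -0.4989], 'wrist_force': [-0.1339, 0.7267, -0.3268], 'finger_gap': 0.0853, 'grip_force': 0.0}
```

View pics/z11.png

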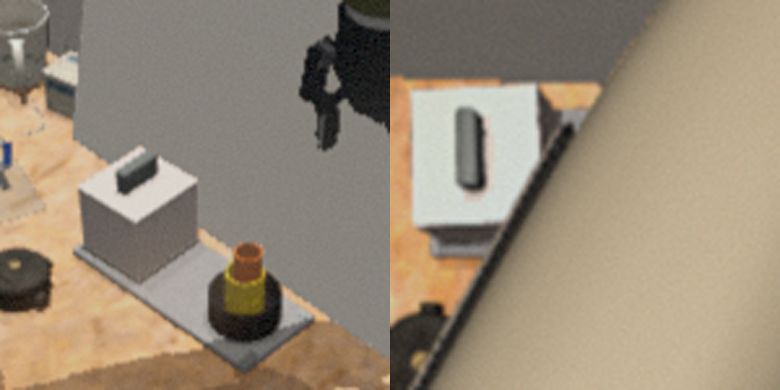

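The cover is back flat in its original place and the nest stands intact at (247,285). Handing in.

```bash
python3 -c "
from h import *
print(ticket.hand_in())"
```

```text
the job is handed in; nothing more can be done
None
```

I nested the two cups that were out (yellow, then orange inside it) in the pot, half-pressed and held the button, took the picture, put the dust cover back flat over the camera, and handed the job in. The hand-in returned no verdict.

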